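# Turn a phone chassis over between two carriers and hang up the emptied carrier

### The arm

A 6-joint arm with a two-finger parallel gripper is mounted at the origin on a cart in front of the work surface, level with it; the furniture and walls round the work are solid. World frame = base frame: x ahead of the robot, y to its left, z up, the work surface at z = 0. Lengths are in m, angles in rad, forces in N, time in s.
With the tool pointing down it reaches from about 0.275 to 0.975 m from the base axis. Payload 8.4 kg.
Tool frame: the origin (TCP) lies midway between the tips of the shut fingers; the grasp point (between the pads) lies 19 mm behind it (ctrl.grip_point_offset is the distance from the TCP to the grasp point, in m); z points along the fingers, y is the line along which they close (so a half turn about z gives the same grasp; the last joint's range is limited). The gripper opens to 92 mm and grips with 3 to 60 N. Pads are 20 mm wide; open, the fingers measure 128 mm over their backs; the gripper's body (75 mm by 189 mm) begins 69 mm behind the grasp point.
Start: joints at [-1.256, 0.353, 1.633, -0, 1.155, -0.002], TCP at [0.195, -0.594, 0.181] pointing down, gripper open.
Joint ranges: [-2.63, 2.63], [-0.92, 2.1], [0.06, 2.66], [-1.3, 4.44], [0, 2.69], [-3.02, 3.02]. Speed limits (rad/s): [2.22, 2.22, 2.79, 3.14, 3.14, 3.14].

### API

Orientations are given as a rotation vector (axis times angle).
In Python, from workcell import get_state, capture, hand_in, spot_in, cut_out, pinpoint, ctrl gives the robot as it stands.
- The arm moves only by the tool drive_tool, never from a script. Its argument "increments" is a list that holds one entry, the list of rows, each a list of 7 numbers: the turn, a rotation vector about the tool's x, y, z in rad, then the shift along the tool's x, y, z in m, then the finger opening in m, from 0 to 0.0919. In form: [[[rx, ry, rz, x, y, z, claw], ...]]. A call has 1 to 5 rows; each row shifts and turns the commanded pose from where the row before left it, along the tool's axes as they then stand; what a row does not reach is not made up. A row lasts 1/10 s, in which the tool goes at most 50 mm and 8.59 degrees, less where a joint would pass 70% of its speed; a pose out of reach is approached as far as the arm can. A call with a gripper value outside its range is refused whole. The fingers move at their own pace and stop on an object; the grip force is fixed at half the most. Time passes only in rows, so rows that do not move let the fingers close. It gives the time, the measured TCP pose, the force, the opening and the grip force at its end, in the units of the state.
- get_state(): the state, without advancing time (a new reading comes with each control period).
- capture(name): name is "scene" or "top" or "wrist"; returns a dict with "color" (384x512x3 uint8, red, green, blue), "vfov" (degrees; the focal length in pixels is half the picture's height over the tangent of half this angle, whatever the lens; pixels are square), "cx", "cy" (the principal point, pixels), "T" (4x4, takes a point from camera to world coordinates). Camera axes: x right, y up, looking along -z (the intrinsics and any distortion apply to the point x, -y, -z); pixel columns grow to the right and rows downward; lengths in m; the calibration is good to about 2 mm. A picture is of the moment at which its call begins. There is no depth.
- hand_in(): hands the job in; it is judged then, once.
Trained networks look in the newest picture that a camera, given by its name, has taken for a name from the list of things; names that differ only in an ending like _2 or _b are one class to them, and where a whole thing is asked for, a point or a joint stands for the part that bears it (a point fixed in the world has none). Each returns a list of dicts, best first, with "confidence" (0 to 1); they miss things now and then, are a little off and sometimes report something else, mostly with a low value. They report only what shows in the picture. A call takes as long as a camera call.
- spot_in(camera, target): "rect" ([left, top, right, bottom] in pixels, round what is visible of it).
- cut_out(camera, target): "mask" (384x512 bool, what is visible of it) and "rect" ([left, top, right, bottom] in pixels, round what is visible of it).
- pinpoint(camera, target): "point" ([row, column] in pixels: a listed point, or the origin of a listed thing).
The state is a dict: "clock": time; "joint_positions": joint angles; "qvel": joint speeds; "joint_torque": joint torques, N m; "ee_pos": TCP position; "orientation": TCP orientation; "ft_force": force on the tool from outside, world axes, zero at the start; "ft_torque": the same for the moment, N m; "opening": opening from 0.0 (shut) to 1.0 (fully open); "finger_force": force on a finger pad.
Only numpy, scipy, OpenCV 4.12 (cv2) and the standard library are available. Lean on these libraries where they do the work, as an engineer would, in place of code of your own. Each camera call takes 0.05 s, during which the arm holds its last target. There are 200 camera calls.

### The job

The phone chassis lies between two stacked carriers in the bench turner: turn the drum over by its crank pin, half a turn until it rests on its other stop, so that the pair goes over together and the blue carrier ends up on top. Then draw the emptied blue carrier out of the drum by its bar handle and hang it by that handle over both prongs of the hook stand, leaving the chassis face down in the black carrier in the drum. Leave the tool cup and the phone on the bench as they are.

Things in the scene. Friction and masses are not known exactly. Their poses are not given: they have to be found in the camera images.
- turner: bench turner, fixed: grey base 150 x 150 x 13 mm, bearing pedestal 142 mm high at the rear, a stop post each side. Its drum is two aluminium channels (173 mm over the outsides, 36 mm high, 94 mm long) on a back plate, open above, below and at the mouth. Origin on the bench under the drum's middle; x is the level spindle axis, 108 mm up, the mouth looking to -x; y left as seen from the mouth
- turner_drum (a joint): angle of the drum about the turner's x axis: 0 at the start with the crank pin on the left (+y) at spindle height, growing as the pin swings up over the top, pi with the pin on the right (-y) on the other stop. A little stiff (0.15 N m, 2 N at the pin); stays where it is left. The channels hold both carriers by their short ends (+-y), under lips 6.5 mm wide, with 2 mm play in height
- crank_pin (a point): middle of the crank pin's grip: a round black pin 16 mm thick, parallel to the turner's x, 97 mm from the spindle axis, standing 57 mm out in front of the drum's mouth; this point is 78 mm in front (-x) of the turner's origin, 33 mm in front of the arm that holds the pin. Free on all sides by 25 mm; turns with the drum
- blue_carrier: blue tray 92 (x) x 160 (y) x 8 mm, 0.16 kg, pocket 4 mm deep, loose in the drum, below the black one at the start. Origin in the middle of its back face; z from back to pocket (up at the start, down once turned). Only the lips hold it: it slides straight out of the mouth along the turner's -x and is free after 96 mm. Its bar handle is on the back: underneath at the start, on top after the turn
- blue_handle (a point): middle of the blue carrier's handle: a flat-sided steel bar 12 x 12 mm in section, 122 mm long along the carrier's y (102 mm clear between its two legs), its middle line 48 mm off the back face (42 mm clear under the bar). About 167 mm above the bench once turned over
- black_carrier: black tray, 92 x 160 x 16 mm, 0.22 kg, with a 12 mm deep pocket 76 x 144 mm; stacked mouth down on the blue one at the start. Origin in the middle of its open rim face; z points from the rim to its back (up at the start, down once turned over). It stays in the drum
- phone_chassis: dark phone chassis 140 x 72 x 10 mm, 0.12 kg, lying face up in the blue carrier's pocket at the start, with its length along the carriers' length; drops into the black carrier's pocket, below its rim, when turned over. Origin in the middle of its back face, z out of its face
- hook_stand: fixed steel stand: base 100 x 110 x 12 mm, origin under its middle; a 16 mm post at x = +35 mm; at the top two level round prongs, 8 mm thick, at y = +-32 mm (fingers pass between), middle line 170 mm above the bench, pointing to the stand's -x, flat from x = +26 to -66 mm, then turned up to an end at x = -80 mm, 16 mm over their middle line. Left or right of the turner
- hook_seat (a point): the place for the bar: midway between the prongs, 45 mm in front of the stand's origin, at the height of the prongs' upper side (174 mm above the bench). The bar lies across both prongs, its middle line 6 mm higher; the carrier, reaching 46 mm either side of its bar, hangs below the prongs in front of the post. Bring it in level from the front, prongs between bar and tray
- tool_cup: orange cup with pens and tools, 67 x 80 x 159 mm, standing loose on the worktop on the other side of the turner from the hook stand; origin under its middle
- phone_b: opened phone with a paper slip on it, 146 x 73 x 37 mm, lying loose on the bench left of the turner; origin under its middle

How it is judged:
By the outcome, as a careful person would: the job done as asked, in the order asked, and still so for the second after the job is handed in, with the robot touching nothing.
It also fails if it takes over 64 s, if anything falls off the work surface, if the arm or the gripper's body presses on something with over 40 N, if the wrist force passes 120 N, or if a joint passes its speed limit or range.

## Working session

There is one attempt and no reset: what is moved stays moved. The work goes in short steps, Python scripts to look and compute and a tool call to move; the robot and the scene stay as the last step left them, time stands still between calls to the robot, and variables do not carry over. Pictures are saved under pics/ and viewed, at most 13 in all, crops included, and the job is handed in when it is done.

Besides the shell and the picture viewer there is one more tool, called as a command line: name --argument value ..., lists and objects as JSON in quotes. drive_tool: Moves the arm, as the interface text tells. Its arguments: {"type":"object","properties":{"increments":{"type":"array"}},"required":["increments"]}

```bash
ls; mkdir -p pics; python3 - <<'E'
from workcell import *
import cv2,numpy as np
s=get_state();print(s)
ims=[]
for c in ["scene","top"]:
    d=capture(c);print(c,d["vfov"],d["cx"],d["cy"],d["T"].tolist() if hasattr(d["T"],'tolist') else d["T"],[k for k in d])
    cv2.imwrite(f"pics/{c}0.png",d["color"][:,:,::-1])
    for t in ["turner","crank_pin","blue_handle","hook_stand","hook_seat","tool_cup","phone_b","turner_drum"]:
        print(t,[(np.round(p["point"]),round(p["confidence"],2)) for p in pinpoint(c,t)[:2]])
print(ctrl.grip_point_offset)
E
```

```text
pics
{'clock': 0.0, 'joint_positions': array([-1.25641265e+00,  3.53616875e-01,  1.63414817e+00, -6.78656667e-07,
        1.15520346e+00, -2.42024094e-03]), 'qvel': array([-0.00105712,  0.00025493, -0.0010341 , -0.00063907,  0.00139353,
       -0.00055667]), 'joint_torque': array([-1.66903457e-03, -5.93844938e+01, -3.34219122e+01,  6.96683466e-02,
        2.33694183e-02, -1.37699594e-04]), 'ee_pos': array([ 0.19452383, -0.59337601,  0.18057726]), 'orientation': array([-3.10091974e+00, -4.95342039e-01,  3.36558115e-04]), 'ft_force': array([ 0.0358749 ,  0.12835443, -0.27086709]), 'ft_torque': array([ 0.05527716,  0.03318463, -0.03417571]), 'finger_force': 0.0, 'opening': 0.9979148832225648}
scene 47.950045816704076 263.9200140244398 192.64799649654685 [[0.7453149679359756, 0.30769434660646067, -0.591464105112913, -0.22541965410502293], [-0.6666856396487733, 0.35192400002053587, -0.6570234060485607, -0.8027832717909705], [0.005988026110639831, 0.8840100040587602, 0.4674296270748454, 0.7017940415026038], [0.0, 0.0, 0.0, 1.0]] ['color', 'vfov', 'cx', 'cy', 'T']
turner [(array([220., 280.]), 0.68), (array([192., 281.]), 0.66)]
crank_pin [(array([188., 239.]), 0.79)]
blue_handle [(array([206., 279.]), 0.68)]
hook_stand [(array([280., 353.]), 0.72), (array([195., 281.]), 0.34)]
hook_seat []
tool_cup [(array([196., 208.]), 0.71), (array([192., 278.]), 0.51)]
phone_b [(array([209., 227.]), 0.6)]Traceback (most recent call last):
  File "<stdin>", line 9, in <module>
ValueError: it knows: black_carrier, blue_carrier, blue_handle, crank_pin, hook_seat, hook_stand, phone, phone_chassis, tool_cup, turner
```

View pics/scene0.png

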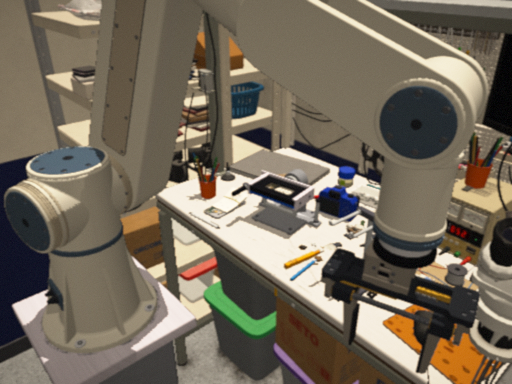

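The scene view shows the turner at about (280,190), the pin at (239,188), the cup at (208,190) and the phone at (227,209). The hook stand at about (353,280) isn't clearly visible; the arm is close by.

```bash
cat > h.py <<'E'
from workcell import *
import numpy as np, cv2
from scipy.spatial.transform import Rotation as R
def ray(d,rc):
    f=d["color"].shape[0]/2/np.tan(np.radians(d["vfov"])/2); T=np.array(d["T"])
    v=T[:3,:3]@np.array([(rc[1]-d["cx"])/f,-(rc[0]-d["cy"])/f,-1]); return T[:3,3],v
def at_z(d,rc,z):
    o,v=ray(d,rc); return o+v*(z-o[2])/v[2]
def proj(d,p):
    f=d["color"].shape[0]/2/np.tan(np.radians(d["vfov"])/2); T=np.array(d["T"])
    c=T[:3,:3].T@(np.array(p)-T[:3,3]); return np.array([d["cy"]-f*c[1]/-c[2],d["cx"]+f*c[0]/-c[2]])
def save(d,n,box=None,k=1):
    im=d["color"][:,:,::-1]
    if box: im=im[box[1]:box[3],box[0]:box[2]]
    cv2.imwrite("pics/"+n,cv2.resize(im,None,fx=k,fy=k,interpolation=cv2.INTER_CUBIC))
E
python3 - <<'E'
from h import *
d=capture("top");print(d["vfov"],d["cx"],d["cy"],np.round(d["T"],3).tolist())
cv2.imwrite("pics/top0.png",d["color"][:,:,::-1])
Z=dict(turner=0,crank_pin=.108,hook_stand=0,hook_seat=.174,tool_cup=0,phone=0,blue_carrier=.09,black_carrier=.11,blue_handle=.05)
for t,z in Z.items():
    for p in pinpoint("top",t)[:3]: print(t,np.round(p["point"],1),round(p["confidence"],2),np.round(at_z(d,p["point"],z),3))
    for p in spot_in("top",t)[:2]: print("   rect",np.round(p["rect"]),round(p["confidence"],2))
print(ctrl.grip_point_offset)
E
```

```text
45.018645796520204 255.0936665132241 180.27046581685025 [[-0.028, 0.993, -0.119, 0.357], [-0.999, -0.03, -0.013, -0.002], [-0.017, 0.118, 0.993, 1.356], [0.0, 0.0, 0.0, 1.0]]
turner [162.6 255.1] 0.57 [0.572 0.015 0.   ]
   rect [216. 118. 297. 201.] 0.91
crank_pin [193.4 229.7] 0.7 [0.473 0.084 0.108]
   rect [216. 128. 294. 202.] 0.88
hook_stand [176.9 367.9] 0.95 [ 0.52  -0.315  0.   ]
   rect [350. 151. 399. 201.] 0.59
   rect [216. 121. 295. 202.] 0.43
hook_seat [185.4 383.6] 0.71 [ 0.476 -0.314  0.174]
   rect [349. 151. 398. 200.] 0.74
   rect [215. 119. 297. 206.] 0.39
tool_cup [188.9 160.6] 0.67 [0.502 0.296 0.   ]
   rect [137. 171. 172. 197.] 0.75
   rect [216. 121. 295. 202.] 0.6
phone [186.8 196.4] 0.59 [0.505 0.19  0.   ]
   rect [182. 163. 208. 215.] 0.67
black_carrier [157.9 254.8] 0.84 [0.568 0.014 0.11 ]
black_carrier [189.8 161.4] 0.36 [0.488 0.269 0.11 ]
   rect [228. 136. 286. 177.] 0.74
0.0187
```

View pics/top0.png

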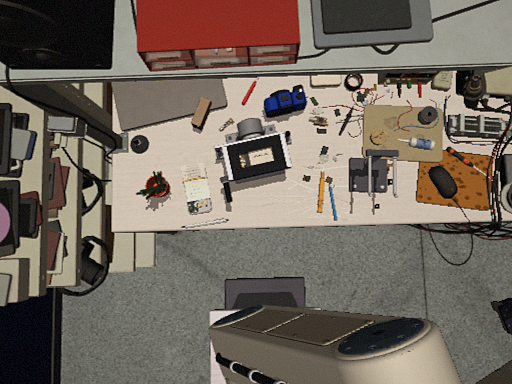

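The top view shows the turner drum at about (255,155), yawed slightly, with the pin at (228,192). The hook stand is at about (368,180), the cup at (158,186) and the phone at (196,188). I'll zoom in.

```bash
python3 - <<'E'
from h import *
d=capture("top")
save(d,"top1.png",(205,105,405,225),4)
E
```

```text
(no output)
```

View pics/top1.png

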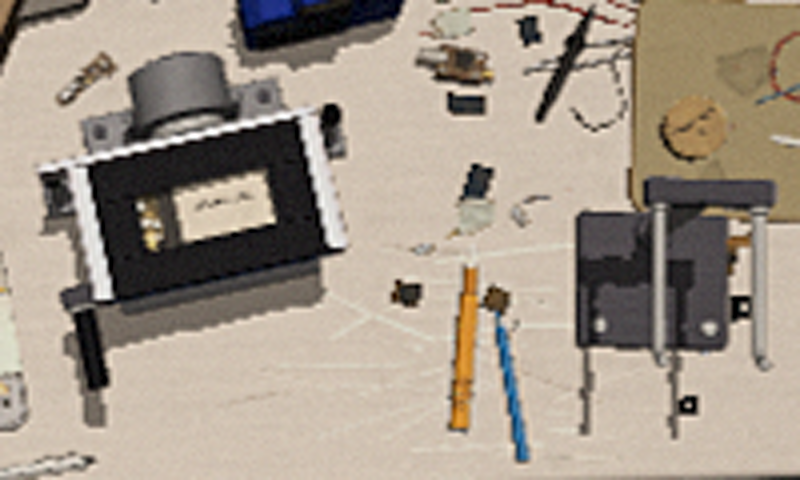

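```bash
python3 - <<'E'
from h import *
d=capture("top")
P=lambda u,v,z:at_z(d,(105+(v+.5)/4-.5,205+(u+.5)/4-.5),z)[:2]
def seg(n,a,b,z):
    A,B=P(*a,z),P(*b,z);print(n,A.round(4),B.round(4),"len",np.linalg.norm(A-B).round(4),"dir",np.degrees(np.arctan2(*(A-B)[::-1])).round(1))
seg("pin",(80,310),(97,388),.112)
seg("Rchan outer",(318,107),(347,247),.126)
seg("Lchan outer",(75,167),(97,300),.126)
seg("front edge outer-outer",(97,300),(347,247),.126)
seg("carrier front",(112,299),(332,250),.117)
seg("back edge",(40,170),(335,103),.126)
seg("prong L",(660,205),(660,362),.178)
seg("prong R",(758,205),(765,368),.178)
seg("base front",(577,348),(726,348),.012)
seg("base left",(577,212),(577,348),.012)
seg("base right",(728,212),(726,348),.012)
seg("cross",(645,190),(775,190),.178)
E
```

```text
pin [0.5035 0.0972] [0.4504 0.0868] len 0.0542 dir 11.0
Rchan outer [ 0.6352 -0.0678] [ 0.539  -0.0838] len 0.0975 dir 9.4
Lchan outer [0.5992 0.0975] [0.5083 0.0846] len 0.0918 dir 8.1
front edge outer-outer [0.5083 0.0846] [ 0.539  -0.0838] len 0.1711 dir 100.3
carrier front [0.5098 0.0751] [ 0.5386 -0.0742] len 0.152 dir 100.9
back edge [0.5978 0.1212] [ 0.6376 -0.0794] len 0.2045 dir 101.2
prong L [ 0.5524 -0.2818] [ 0.4515 -0.276 ] len 0.1011 dir -3.3
prong R [ 0.5505 -0.3444] [ 0.4457 -0.3421] len 0.1048 dir -1.2
base front [ 0.4767 -0.2553] [ 0.4735 -0.3629] len 0.1076 dir 88.3
base left [ 0.5766 -0.2604] [ 0.4767 -0.2553] len 0.1 dir -3.0
base right [ 0.5732 -0.3704] [ 0.4735 -0.3629] len 0.1 dir -4.3
cross [ 0.5625 -0.2728] [ 0.5599 -0.3558] len 0.0831 dir 88.2
```

Measurements agree with the given sizes: the turner is at about (0.570, 0.008) with yaw 10.3°, the pin at (0.477, 0.091), and the hook stand at (0.525, −0.312) with yaw −2.5°. The first move turns the tool to the turner's yaw and raises it.

```bash
cat > go.py <<'E'
# usage: go.py x y z yawdeg  -> tool-axis turn/shift to reach it (tool down, yaw = tool x heading)
import sys
from h import *
s=get_state();Rm=R.from_rotvec(s["orientation"])
x,y,z,yaw=map(float,sys.argv[1:5])
a=np.radians(yaw);Rt=np.column_stack([[np.cos(a),np.sin(a),0],[np.sin(a),-np.cos(a),0],[0,0,-1]])
d=np.array([x,y,z])-s["ee_pos"]
print("t",round(s["clock"],2),"pos",s["ee_pos"].round(4),"F",s["ft_force"].round(1),"open",round(s["opening"],3),"j",s["joint_positions"].round(2))
print("turn(tool)",(Rm.inv()*R.from_matrix(Rt)).as_rotvec().round(3),"shift in present axes",Rm.inv().apply(d).round(4),"in target axes",(Rt.T@d).round(4))
E
python3 go.py .477 .091 .25 10.3
```

```text
t 1.45 pos [ 0.1947 -0.5939  0.1813] F [ 0.5  1.1 -0.9] open 1.001 j [-1.26  0.35  1.63  0.    1.16 -0.  ]
turn(tool) [-0.    -0.     0.137] shift in present axes [ 0.4816 -0.5628 -0.0687] in target axes [ 0.4002 -0.6234 -0.0687]
```

drive_tool --increments '[[[0,0,0.136,0,0,-0.045,0.06],[0,0,0,0,0,-0.03,0.06]]]'

```text
clock: 1.65
ee_pos: [0.1948, -0.594, 0.2578]
orientation: [3.129, 0.276, 0.0]
ft_force: [1.3, -0.0, -0.6]
opening: 0.849
finger_force: 0.0
```

```bash
python3 go.py .477 .091 .25 10.3
```

```text
t 1.65 pos [ 0.1948 -0.594   0.2578] F [ 1.3 -0.  -0.6] open 0.849 j [-1.26  0.29  1.55  0.    1.3   0.14]
turn(tool) [ 0.    -0.    -0.004] shift in present axes [ 0.398  -0.6249  0.0078] in target axes [ 0.4002 -0.6235  0.0078]
```

drive_tool --increments '[[[0,0,0,0.026,-0.041,0,0.06],[0,0,0,0.026,-0.041,0,0.06],[0,0,0,0.026,-0.041,0,0.06],[0,0,0,0.026,-0.041,0,0.06],[0,0,0,0.026,-0.041,0,0.06]]]'

```text
clock: 2.15
ee_pos: [0.286, -0.3671, 0.2564]
orientation: [3.128, 0.283, 0.001]
ft_force: [0.4, 0.6, 0.2]
opening: 0.656
finger_force: 0.0
```

drive_tool --increments '[[[0,0,0,0.026,-0.041,0,0.06],[0,0,0,0.026,-0.041,0,0.06],[0,0,0,0.026,-0.041,0,0.06],[0,0,0,0.026,-0.041,0,0.06],[0,0,0,0.026,-0.041,0,0.06]]]'

```text
clock: 2.65
ee_pos: [0.3771, -0.142, 0.2567]
orientation: [3.128, 0.283, 0.002]
ft_force: [0.9, -0.8, 0.1]
opening: 0.653
finger_force: 0.0
```

```bash
python3 go.py .477 .091 .25 10.3
```

```text
t 2.65 pos [ 0.3771 -0.142   0.2567] F [ 0.9 -0.8  0.1] open 0.653 j [-0.36 -0.09  1.98  0.    1.25  1.03]
turn(tool) [ 0.001 -0.001  0.001] shift in present axes [ 0.1401 -0.2113  0.0067] in target axes [ 0.1399 -0.2114  0.0067]
```

drive_tool --increments '[[[0,0,0,0.028,-0.041,0,0.06],[0,0,0,0.028,-0.041,0,0.06],[0,0,0,0.028,-0.041,0,0.06],[0,0,0,0.028,-0.041,0,0.06],[0,0,0,0.028,-0.041,0,0.06]]]'

```text
clock: 3.15
ee_pos: [0.4781, 0.0852, 0.2566]
orientation: [3.129, 0.284, 0.001]
ft_force: [0.9, -0.9, 0.3]
opening: 0.654
finger_force: 0.0
```

```bash
python3 go.py .477 .091 .25 10.3; python3 - <<'E'
from h import *
d=capture("wrist");save(d,"w0.png")
for t,z in dict(crank_pin=.108,turner=0,black_carrier=.107).items():
    for p in pinpoint("wrist",t)[:2]: print(t,np.round(p["point"],1),round(p["confidence"],2),np.round(at_z(d,p["point"],z),4))
c,s=np.cos(.18),np.sin(.18)
W=lambda x,y,z:np.array([.5704+c*x-s*y,.008+s*x+c*y,z])
for n,q in dict(pin=(-.078,.097,.108),tip=(-.104,.097,.108),cornerL=(-.047,.0865,.126),cornerR=(-.047,-.0865,.126)).items(): print(n,proj(d,W(*q)).round(1))
E
```

```text
t 3.15 pos [0.4781 0.0852 0.2566] F [ 0.9 -0.9  0.3] open 0.654 j [ 0.17  0.06  1.83 -0.    1.25  1.56]
turn(tool) [ 0.    -0.001  0.001] shift in present axes [-0.0001 -0.0059  0.0066] in target axes [-0.0001 -0.0059  0.0066]
crank_pin [172.1 247.5] 0.57 [0.4759 0.0906 0.108 ]
pin [172.  248.6]
tip [195.  248.7]
cornerL [145.8 258.8]
cornerR [146. 431.]
```

View pics/w0.png

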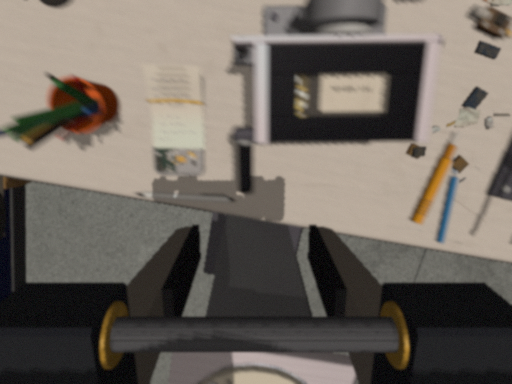

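The wrist view shows the pin upright at column ~244 (rows 145–192), left of the drum mouth, within 4 mm of the estimate. The pen cup and phone are well clear. I'm descending over it.

drive_tool --increments '[[[0,0,0,0,-0.008,0.04,0.06],[0,0,0,0,0,0.045,0.06],[0,0,0,0,0,0.045,0.06],[0,0,0,0,0,0.038,0.06],[0,0,0,0,0,0,0.03]]]'

```text
clock: 3.85
ee_pos: [0.472, 0.0887, 0.0845]
orientation: [3.128, 0.281, -0.013]
ft_force: [-0.1, 0.3, 1.2]
opening: 0.587
finger_force: 0.0
```

drive_tool --increments '[[[0,0,0,0,0,0,0.026],[0,0,0,0,0,0,0.024],[0,0,0,0,0,0,0.02],[0,0,0,0,0,0,0.018],[0,0,0,0,0,0,0.017]]]'

```text
clock: 4.35
ee_pos: [0.4767, 0.091, 0.0892]
orientation: [-3.129, -0.284, -0.003]
ft_force: [0.5, 0.4, -0.3]
opening: 0.188
finger_force: 0.0
```

drive_tool --increments '[[[0,0,0,0,0,0,0.01],[0,0,0,0,0,0,0.01],[0,0,0,0,0,0,0.01]]]'

```text
clock: 4.65
ee_pos: [0.4761, 0.0909, 0.0883]
orientation: [3.129, 0.284, -0.0]
ft_force: [-0.0, 0.4, 1.1]
opening: 0.11
finger_force: 0.0
```

```bash
python3 go.py .477 .091 .0892 10.3; python3 - <<'E'
import numpy as np
a=np.radians(np.linspace(0,180,11));p=np.c_[-(.097*np.cos(a)),-.097*np.sin(a)]
print(np.diff(p,axis=0).round(4).tolist())
E
```

```text
t 4.65 pos [0.4761 0.0909 0.0883] F [-0.   0.4  1.1] open 0.11 j [ 0.19  0.26  2.01 -0.    0.87  1.58]
turn(tool) [0.    0.    0.001] shift in present axes [ 0.0009  0.0001 -0.0009] in target axes [ 0.0009  0.0001 -0.0009]
[[0.0047, -0.03], [0.0138, -0.027], [0.0215, -0.0215], [0.027, -0.0138], [0.03, -0.0047], [0.03, 0.0047], [0.027, 0.0138], [0.0215, 0.0215], [0.0138, 0.027], [0.0047, 0.03]]
```

The fingers closed past the pin's 16 mm without touching it, so I'm looking again.

```bash
python3 - <<'E'
from h import *
d=capture("top")
for t in ["crank_pin"]:
    for p in pinpoint("top",t)[:2]: print(t,np.round(p["point"],1),round(p["confidence"],2),np.round(at_z(d,p["point"],.108),4))
e=capture("wrist")
a=d["color"][125:215,190:320];b=e["color"]
a=cv2.resize(a,None,fx=3,fy=3,interpolation=cv2.INTER_CUBIC)
im=np.zeros((384,390+400,3),np.uint8);im[:270,:390]=a;im[:300,390:]=cv2.resize(b,(400,300))
cv2.imwrite("pics/c2.png",im[:,:,::-1])
E
```

```text
(no output)
```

View pics/c2.png

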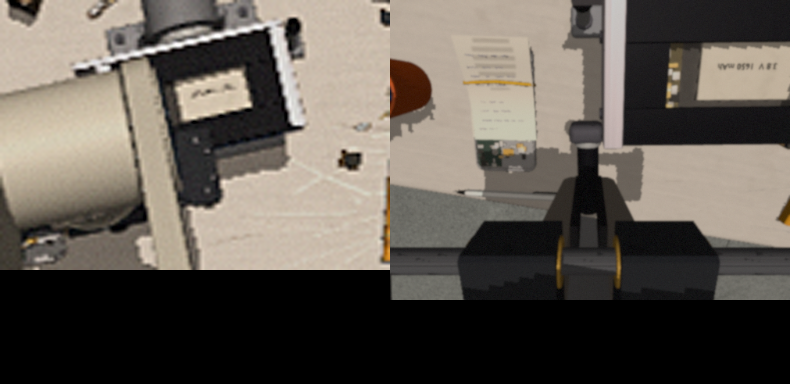

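```bash
python3 - <<'E'
from h import *
d=capture("wrist");s=get_state()
def TT(p,o):
    T=np.eye(4);T[:3,:3]=R.from_rotvec(o).as_matrix();T[:3,3]=p;return T
T1=np.array(d["T"]);X=np.linalg.inv(TT(s["ee_pos"],s["orientation"]))@T1
print("cam in tool",X.round(3).tolist(),d["vfov"],d["cx"],d["cy"])
d0=dict(d);d0["T"]=TT([.4781,.0852,.2566],[3.129,.284,.001])@X
t=capture("top")
def tri(obs):
    A=0;b=0
    for D,rc in obs:
        o,v=ray(D,rc);v=v/np.linalg.norm(v);M=np.eye(3)-np.outer(v,v);A=A+M;b=b+M@o
    p=np.linalg.solve(A,b);return p.round(4),[proj(D,p).round(1) for D,_ in obs]
tp=lambda u,v:(105+v/4,205+u/4)
print("tip",tri([(d,(269,253)),(d0,(192,244)),(t,tp(97,388))]))
print("tip wr",tri([(d,(269,253)),(d0,(192,244))]))
print("root",tri([(d,(189,253)),(d0,(143,243)),(t,tp(80,310))]))
print("root wr",tri([(d,(189,253)),(d0,(143,243))]))
g=s["ee_pos"];print("tcp proj",proj(d,g),"grasp",proj(d,g+[0,0,.019]))
E
```

```text
cam in tool [[0.0, 0.961, 0.278, 0.079], [1.0, 0.0, -0.002, 0.0], [-0.002, 0.278, -0.961, -0.203], [0.0, 0.0, 0.0, 1.0]] 59.8866192393559 253.82981681914026 190.9368923191874
tip (array([0.4505, 0.0876, 0.1024]), [array([267.5, 250.4]), array([193.3, 246.3]), array([201.9, 228.9])])
tip wr (array([0.4553, 0.0888, 0.1136]), [array([269.4, 249.8]), array([191.8, 245.8])])
root (array([0.5039, 0.0977, 0.1067]), [array([186.4, 249.6]), array([145.3, 245.6]), array([182.2, 224.6])])
root wr (array([0.5112, 0.0989, 0.1399]), [array([189.9, 249.1]), array([142.6, 244.9])])
tcp proj [221.11359144 252.59298053] grasp [232.73824166 252.54685114]
```

drive_tool --increments '[[[0,0,0,0,0,0,0.0],[0,0,0,0,0,0,0.0],[0,0,0,0,0,0,0.0]]]'

```text
clock: 5.2
ee_pos: [0.4761, 0.0909, 0.0883]
orientation: [-3.129, -0.284, 0.0]
ft_force: [-0.4, -0.7, -0.2]
opening: 0.005
finger_force: 0.0
```

```bash
python3 - <<'E'
from h import *
print(get_state())
d=capture("wrist");save(d,"w3.png",(160,130,350,290),4)
E
```

```text
{'clock': 5.2, 'joint_positions': array([1.85520985e-01, 2.55867014e-01, 2.01328188e+00, 3.24231128e-05,
       8.72462138e-01, 1.57549280e+00]), 'qvel': array([ 2.49612414e-04,  4.64181752e-04, -1.62417055e-03, -7.81519948e-05,
       -1.11615029e-04, -4.39510096e-04]), 'joint_torque': array([ 2.72467121e-03, -4.56703484e+01, -2.67013639e+01,  1.10695927e-02,
       -7.54790101e-02, -8.30907311e-05]), 'ee_pos': array([0.47614605, 0.09089879, 0.08828824]), 'orientation': array([-3.12874119e+00, -2.83616974e-01,  3.24379351e-05]), 'ft_force': array([-0.39849474, -0.71173197, -0.16952386]), 'ft_torque': array([ 0.04458067,  0.03221926, -0.02704681]), 'finger_force': 0.0, 'opening': 0.004850372780767953}
```

View pics/w3.png

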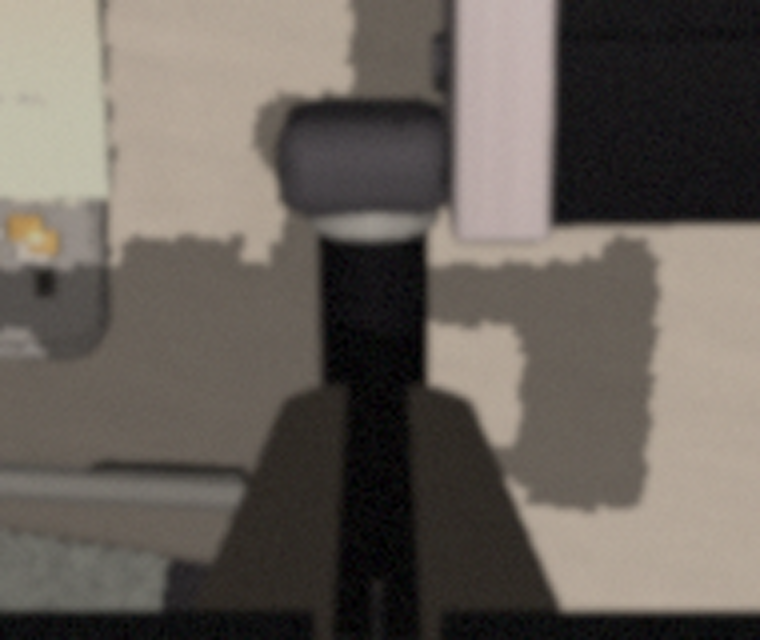

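```bash
python3 - <<'E'
from h import *
d=capture("wrist");s=get_state();t=capture("top")
def TT(p,o):
    T=np.eye(4);T[:3,:3]=R.from_rotvec(o).as_matrix();T[:3,3]=p;return T
X=np.linalg.inv(TT(s["ee_pos"],s["orientation"]))@np.array(d["T"])
d0=dict(d);d0["T"]=TT([.4781,.0852,.2566],[3.129,.284,.001])@X
tp=lambda u,v:(105+v/4,205+u/4)
for z in (.06,.08,.09,.1,.108,.116,.13):
    a,b=at_z(t,tp(80,310),z),at_z(t,tp(97,388),z)
    print(z,a.round(3),"root w0",proj(d0,a).round(0),"now",proj(d,a).round(0),"tip w0",proj(d0,b).round(0),"now",proj(d,b).round(0))
print("obs root w0 (145,244) now (190,254); tip w0 (192,244)")
g=cv2.cvtColor(d["color"],cv2.COLOR_RGB2GRAY)
for r in range(185,262,6): print(r,g[r,228:282:2].tolist())
E
```

```text
0.06 [0.509 0.1   0.06 ] root w0 [135. 245.] now [162. 248.] tip w0 [181. 246.] now [236. 249.]
0.08 [0.506 0.099 0.08 ] root w0 [140. 246.] now [172. 249.] tip w0 [187. 246.] now [250. 250.]
0.09 [0.505 0.098 0.09 ] root w0 [142. 246.] now [177. 250.] tip w0 [190. 247.] now [258. 251.]
0.1 [0.504 0.097 0.1  ] root w0 [144. 246.] now [184. 250.] tip w0 [193. 247.] now [266. 252.]
0.108 [0.503 0.097 0.108] root w0 [147. 247.] now [189. 251.] tip w0 [196. 247.] now [274. 252.]
0.116 [0.502 0.096 0.116] root w0 [149. 247.] now [195. 252.] tip w0 [198. 248.] now [282. 253.]
0.13 [0.5   0.095 0.13 ] root w0 [153. 247.] now [206. 253.] tip w0 [204. 248.] now [297. 255.]
obs root w0 (145,244) now (190,254); tip w0 (192,244)
185 [164, 143, 100, 96, 87, 90, 106, 116, 126, 132, 140, 143, 151, 150, 143, 139, 134, 130, 117, 109, 119, 155, 138, 142, 171, 170, 173]
191 [115, 101, 95, 95, 95, 86, 34, 16, 26, 27, 31, 40, 44, 40, 36, 32, 27, 19, 13, 80, 161, 168, 166, 158, 157, 154, 156]
197 [97, 96, 96, 96, 94, 85, 37, 11, 20, 14, 18, 20, 24, 17, 16, 23, 15, 16, 14, 52, 104, 111, 102, 98, 98, 100, 1
[... 418 characters left out ...]
 78, 157, 165, 164, 165, 165, 165, 165]
227 [98, 96, 96, 86, 74, 66, 47, 36, 41, 28, 18, 8, 15, 12, 5, 7, 12, 31, 36, 48, 77, 103, 126, 150, 160, 166, 165]
233 [87, 60, 42, 43, 43, 43, 43, 42, 41, 26, 11, 11, 6, 12, 3, 7, 5, 32, 42, 44, 44, 40, 40, 41, 43, 82, 151]
239 [49, 43, 38, 45, 41, 42, 41, 42, 43, 24, 14, 8, 7, 12, 5, 12, 4, 22, 39, 41, 42, 44, 43, 42, 45, 42, 62]
245 [41, 42, 39, 45, 43, 42, 42, 41, 37, 16, 9, 4, 9, 8, 8, 13, 7, 24, 39, 41, 45, 41, 44, 42, 42, 44, 42]
251 [38, 43, 42, 39, 39, 42, 44, 41, 35, 14, 3, 13, 16, 8, 11, 13, 13, 23, 34, 43, 41, 41, 43, 43, 42, 41, 45]
257 [40, 43, 45, 41, 40, 42, 42, 40, 31, 14, 0, 4, 10, 2, 11, 9, 3, 10, 34, 43, 42, 42, 41, 40, 42, 39, 42]
```

```bash
python3 - <<'E'
from h import *
d=capture("scene")
s=get_state();g=s["ee_pos"]
for n,p in dict(tcp=g,grasp=g+[0,0,.019],pin=[.477,.092,.108],tip=[.4507,.087,.108],root=[.503,.097,.108]).items(): print(n,proj(d,p).round(1))
save(d,"s4.png",(180,130,340,250),5)
E
```

```text
tcp [196.7 238.3]
grasp [191.  238.1]
pin [190.6 238.1]
tip [193.9 232.2]
root [187.4 243.8]
```

View pics/s4.png

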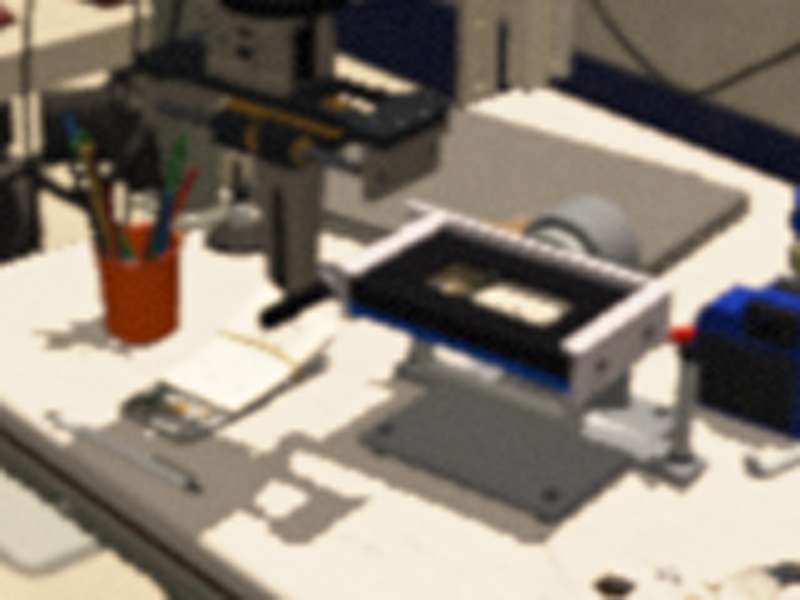

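The view shows the shut fingertips resting just above the black pin, at crop (295,295). The real tips therefore sit about 28 mm higher than the reported TCP. I'll open, go down 28 mm and grip again.

drive_tool --increments '[[[0,0,0,0,0,-0.01,0.05],[0,0,0,0,0,0,0.05],[0,0,0,0,0,0,0.05],[0,0,0,0,0,0.019,0.05],[0,0,0,0,0,0.019,0.05]]]'

```text
clock: 5.9
ee_pos: [0.4768, 0.091, 0.0604]
orientation: [-3.129, -0.284, -0.003]
ft_force: [0.5, 0.5, 0.2]
opening: 0.417
finger_force: 0.0
```

drive_tool --increments '[[[0,0,0,0,0,0,0.03],[0,0,0,0,0,0,0.02],[0,0,0,0,0,0,0.01],[0,0,0,0,0,0,0.01],[0,0,0,0,0,0,0.01]]]'

```text
clock: 6.4
ee_pos: [0.4768, 0.0912, 0.0611]
orientation: [-3.128, -0.283, -0.002]
ft_force: [0.2, 2.9, 3.5]
opening: 0.163
finger_force: 30.0
```

drive_tool --increments '[[[0,0,0,0,0,0,0.0],[0,0,0,0,0,0,0.0]]]'

```text
clock: 6.6
ee_pos: [0.4768, 0.0913, 0.061]
orientation: [-3.128, -0.284, -0.002]
ft_force: [-0.5, 3.8, 6.5]
opening: 0.168
finger_force: 30.0
```

Gripped at about 15.4 mm with 30 N. Now swinging the crank.

drive_tool --increments '[[[0,0,0,0,0.0047,-0.03,0.0],[0,0,0,0,0.0138,-0.027,0.0],[0,0,0,0,0.0215,-0.0215,0.0]]]'

```text
clock: 6.9
ee_pos: [0.4834, 0.0573, 0.1417]
orientation: [-3.119, -0.279, -0.002]
ft_force: [-7.0, 26.2, 19.3]
opening: 0.166
finger_force: 30.0
```

drive_tool --increments '[[[0,0,0,0,0.027,-0.0138,0.0],[0,0,0,0,0.03,-0.0047,0.0]]]'

```text
clock: 7.1
ee_pos: [0.4952, -0.003, 0.1612]
orientation: [-3.126, -0.285, -0.007]
ft_force: [1.4, 6.4, 3.2]
opening: 0.163
finger_force: 30.0
```

```bash
python3 go.py .4941 -.0043 .158 10.3; python3 - <<'E'
from h import *
d=capture("wrist")
for p in pinpoint("wrist","crank_pin")[:2]: print(np.round(p["point"],1),round(p["confidence"],2),np.round(at_z(d,p["point"],.205),4))
E
```

```text
t 7.1 pos [ 0.4952 -0.003   0.1612] F [1.4 6.4 3.2] open 0.163 j [-0.01  0.17  1.93  0.    1.04  1.38]
turn(tool) [-0.003 -0.005  0.002] shift in present axes [-0.0013  0.0011  0.0032] in target axes [-0.0013  0.0011  0.0032]
[252.3 252.8] 0.87 [ 0.4946 -0.0034  0.205 ]
```

drive_tool --increments '[[[0,0,0,0,0.03,0.0047,0.0],[0,0,0,0,0.027,0.0138,0.0],[0,0,0,0,0.0215,0.0215,0.0]]]'

```text
clock: 7.5
ee_pos: [0.5096, -0.0825, 0.1187]
orientation: [-3.129, -0.283, -0.007]
ft_force: [5.7, 14.6, -4.5]
opening: 0.166
finger_force: 30.0
```

drive_tool --increments '[[[0,0,0,0,0.0138,0.027,0.0],[0,0,0,0,0.0047,0.03,0.0],[0,0,0,0,0,0.001,0.0]]]'

```text
clock: 7.8
ee_pos: [0.5111, -0.0996, 0.0571]
orientation: [-3.127, -0.281, 0.0]
ft_force: [4.1, 5.6, -5.7]
opening: 0.162
finger_force: 30.0
```

drive_tool --increments '[[[0,0,0,0,0,0.003,0.0],[0,0,0,0,0,0,0.0]]]'

```text
clock: 8.0
ee_pos: [0.5111, -0.0997, 0.0562]
orientation: [-3.128, -0.283, 0.0]
ft_force: [0.6, 3.6, -1.0]
opening: 0.164
finger_force: 30.0
```

```bash
python3 go.py .5111 -.0996 .061 10.3; python3 - <<'E'
from h import *
d=capture("wrist");t=capture("top")
for c,D in (("wrist",d),("top",t)):
  for n,z in (("crank_pin",.108),("blue_handle",.167)):
    for p in pinpoint(c,n)[:2]: print(c,n,np.round(p["point"],1),round(p["confidence"],2),np.round(at_z(D,p["point"],z),4))
E
```

```text
t 8.0 pos [ 0.5111 -0.0997  0.0562] F [ 0.6  3.6 -1. ] open 0.164 j [-0.2   0.35  1.96  0.    0.83  1.19]
turn(tool) [-0.    -0.     0.001] shift in present axes [-0.     -0.0001 -0.0048] in target axes [-0.     -0.0001 -0.0048]
top blue_handle [154.6 254.9] 0.91 [0.5668 0.0125 0.167 ]
top blue_handle [155.3 253.9] 0.21 [0.565  0.0152 0.167 ]
```

drive_tool --increments '[[[0,0,0,0,0,0.004,0.0],[0,0,0,0,0,0,0.0]]]'

```text
clock: 8.5
ee_pos: [0.5119, -0.0996, 0.0543]
orientation: [-3.129, -0.283, -0.003]
ft_force: [-5.1, 7.6, 21.7]
opening: 0.163
finger_force: 30.0
```

drive_tool --increments '[[[0,0,0,0,0,0.004,0.0],[0,0,0,0,0,0,0.0]]]'

```text
clock: 8.7
ee_pos: [0.5129, -0.0995, 0.0513]
orientation: [-3.129, -0.283, -0.006]
ft_force: [-5.2, 9.3, 30.9]
opening: 0.167
finger_force: 30.0
```

The stop is reached, with the force rising to 31 N. Releasing, lifting and turning the tool a quarter.

drive_tool --increments '[[[0,0,0,0,0,-0.005,0.06],[0,0,0,0,0,0,0.06],[0,0,0,0,0,-0.04,0.06],[0,0,0,0,0,-0.05,0.06],[0,0,0,0,0,-0.05,0.06]]]'

```text
clock: 9.2
ee_pos: [0.51, -0.1003, 0.1941]
orientation: [3.129, 0.283, -0.004]
ft_force: [0.5, 0.1, -0.3]
opening: 0.576
finger_force: 0.0
```

drive_tool --increments '[[[0,0,-0.143,0,0,-0.01,0.06],[0,0,-0.143,0,0,0,0.06],[0,0,-0.143,0,0,0,0.06],[0,0,-0.143,0,0,0,0.06],[0,0,-0.143,0,0,0,0.06]]]'

```text
clock: 9.7
ee_pos: [0.5106, -0.1004, 0.2028]
orientation: [2.828, 1.369, -0.002]
ft_force: [-0.2, -0.2, 0.8]
opening: 0.652
finger_force: 0.0
```

drive_tool --increments '[[[0,0,-0.143,0,0,0,0.06],[0,0,-0.143,0,0,0,0.06],[0,0,-0.143,0,0,0,0.06],[0,0,-0.143,0,0,0,0.06],[0,0,-0.143,0,0,0,0.06]]]'

```text
clock: 10.2
ee_pos: [0.5106, -0.1004, 0.2027]
orientation: [-2.17, -2.271, 0.002]
ft_force: [-0.7, -0.4, 0.2]
opening: 0.653
finger_force: 0.0
```

```bash
python3 go.py .5704 .009 .2 100.3; python3 - <<'E'
from h import *
d=capture("wrist");t=capture("top");save(t,"top5.png",(205,105,405,225),4)
for c,D in (("wrist",d),("top",t)):
  for n,z in (("crank_pin",.108),("blue_handle",.167),("blue_carrier",.119)):
    for p in pinpoint(c,n)[:2]: print(c,n,np.round(p["point"],1),round(p["confidence"],2),np.round(at_z(D,p["point"],z),4))
E
```

```text
t 10.2 pos [ 0.5106 -0.1004  0.2027] F [-0.7 -0.4  0.2] open 0.653 j [-0.2   0.17  1.83 -0.    1.14 -0.24]
turn(tool) [-0.001  0.    -0.134] shift in present axes [0.1065 0.0648 0.0026] in target axes [0.0969 0.0784 0.0027]
wrist crank_pin [181.4 255.2] 0.68 [ 0.5126 -0.0997  0.108 ]
wrist blue_carrier [ 54.5 334.4] 0.83 [0.5708 0.0109 0.119 ]
top crank_pin [188.2 197.1] 0.22 [0.4897 0.1726 0.108 ]
top blue_handle [153.  256.2] 0.72 [0.5709 0.009  0.167 ]
top blue_handle [188.7 195.8] 0.3 [0.4822 0.1677 0.167 ]
top blue_carrier [156.2 254.9] 0.77 [0.5709 0.0132 0.119 ]
```

View pics/top5.png

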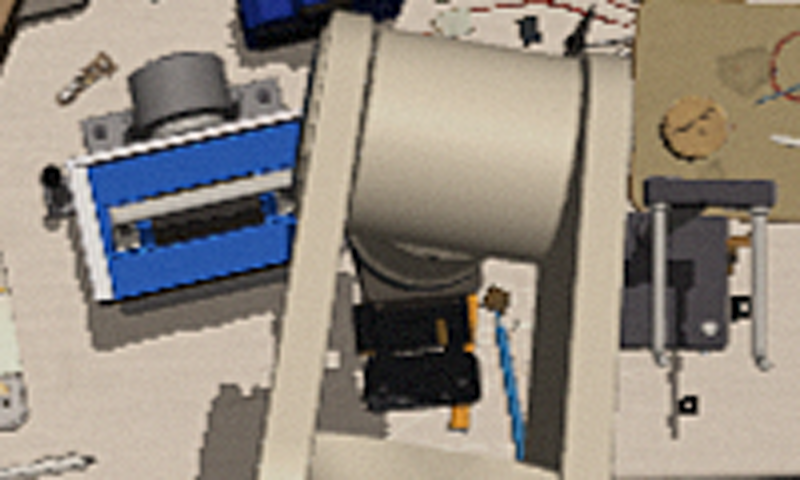

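Turned over: the blue carrier is on top, with its bar at crop (110–290, 214–176), the full half turn done. Moving over the bar.

drive_tool --increments '[[[0,0,-0.134,0,0,0,0.06],[0,0,0,0.0325,0.026,0,0.06],[0,0,0,0.0325,0.026,0,0.06],[0,0,0,0.0325,0.026,0,0.06],[0,0,0,0,0,0,0.06]]]'

```text
clock: 11.1
ee_pos: [0.573, 0.0131, 0.2032]
orientation: [2.018, 2.407, 0.003]
ft_force: [0.2, -0.7, -0.8]
opening: 0.653
finger_force: 0.0
```

```bash
python3 go.py .5706 .009 .2 100.3; python3 - <<'E'
from h import *
d=capture("wrist");save(d,"w6.png")
for n,z in (("blue_handle",.167),("blue_carrier",.119)):
    for p in pinpoint("wrist",n)[:2]: print(n,np.round(p["point"],1),round(p["confidence"],2),np.round(at_z(d,p["point"],z),4))
a=np.radians(10.3)
for y in (-.061,0,.061): print(y,proj(d,[.5706-np.sin(a)*y,.009+np.cos(a)*y,.173]).round(1))
s=get_state();print(proj(d,s["ee_pos"]+[0,0,.03]).round(1))
E
```

```text
t 11.1 pos [0.573  0.0131 0.2032] F [ 0.2 -0.7 -0.8] open 0.653 j [ 0.02  0.25  1.72  0.    1.16 -0.16]
turn(tool) [ 0.001 -0.001 -0.004] shift in present axes [-0.0037 -0.0031  0.0032] in target axes [-0.0036 -0.0031  0.0032]
blue_handle [202.7 248.9] 0.94 [0.5703 0.0118 0.167 ]
blue_carrier [185.4 248.7] 0.79 [0.5694 0.0121 0.119 ]
-0.061 [281.7 249.2]
0 [208.8 248.5]
0.061 [125.2 247.8]
[243.3 246.9]
```

View pics/w6.png

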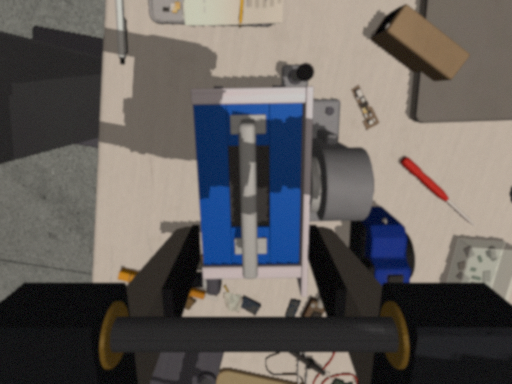

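The wrist view shows the bar at column 249, rows 122–277, within 3 mm of the prediction and between the fingers. Descending and gripping.

drive_tool --increments '[[[0,0,0,0,-0.003,0.03,0.06],[0,0,0,0,0,0.03,0.05],[0,0,0,0,0,0.025,0.04],[0,0,0,0,0,0,0.03],[0,0,0,0,0,0,0.02]]]'

```text
clock: 11.75
ee_pos: [0.5677, 0.0081, 0.1187]
orientation: [-2.021, -2.404, 0.001]
ft_force: [-0.3, 0.3, 0.1]
opening: 0.328
finger_force: 0.0
```

drive_tool --increments '[[[0,0,0,0,0,0,0.015],[0,0,0,0,0,0,0.0],[0,0,0,0,0,0,0.0],[0,0,0,0,0,0,0.0]]]'

```text
clock: 12.15
ee_pos: [0.5691, 0.0088, 0.1198]
orientation: [2.018, 2.405, 0.002]
ft_force: [-0.8, -1.3, 7.1]
opening: 0.127
finger_force: 30.0
```

```bash
python3 go.py .5706 .009 .118 100.3
```

```text
t 12.15 pos [0.5691 0.0088 0.1198] F [-0.8 -1.3  7.1] open 0.127 j [ 0.01  0.33  1.81 -0.    0.99 -0.16]
turn(tool) [ 0.002  0.001 -0.005] shift in present axes [-0.0001  0.0015  0.0018] in target axes [-0.0001  0.0015  0.0018]
```

drive_tool --increments '[[[0,0,0,0,-0.008,0,0.0],[0,0,0,0,-0.012,0,0.0],[0,0,0,0,-0.012,0,0.0]]]'

```text
clock: 12.45
ee_pos: [0.5387, 0.0034, 0.1199]
orientation: [2.017, 2.403, 0.006]
ft_force: [4.1, -2.2, 2.9]
opening: 0.125
finger_force: 30.1
```

```bash
python3 go.py .5706 .009 .118 100.3; python3 - <<'E'
from h import *
d=capture("wrist");p=pinpoint("wrist","blue_carrier");s=get_state()
for q in p[:1]: print(q["confidence"],at_z(d,q["point"],.119).round(4))
E
```

```text
t 12.45 pos [0.5387 0.0034 0.1199] F [ 4.1 -2.2  2.9] open 0.125 j [ 0.    0.29  1.88 -0.    0.97 -0.17]
turn(tool) [ 0.006  0.001 -0.006] shift in present axes [0.     0.0323 0.0021] in target axes [-0.0002  0.0323  0.0019]
0.68 [0.5392 0.0055 0.119 ]
```

Sliding freely with about 4 N; pulling on to 0.21 m.

drive_tool --increments '[[[0,0,0,0,-0.015,0,0.0],[0,0,0,0,-0.015,0,0.0],[0,0,0,0,-0.015,0,0.0],[0,0,0,0,-0.015,0,0.0],[0,0,0,0,-0.015,0,0.0]]]'

```text
clock: 13.05
ee_pos: [0.4601, -0.0095, 0.1178]
orientation: [-2.019, -2.405, 0.002]
ft_force: [-0.3, 0.2, -2.3]
opening: 0.131
finger_force: 30.0
```

drive_tool --increments '[[[0,0,0,0,-0.02,0,0.0],[0,0,0,0,-0.02,0,0.0],[0,0,0,0,-0.02,0,0.0],[0,0,0,0,-0.02,0,0.0],[0,0,0,0,-0.02,0,0.0]]]'

```text
clock: 13.55
ee_pos: [0.361, -0.0267, 0.1175]
orientation: [-2.018, -2.404, 0.003]
ft_force: [-0.1, -0.4, -1.3]
opening: 0.129
finger_force: 30.0
```

```bash
python3 go.py .37 -.31 .158 87.5
```

```text
t 13.55 pos [ 0.361  -0.0267  0.1175] F [-0.1 -0.4 -1.3] open 0.129 j [-0.08  0.02  2.22  0.    0.91 -0.25]
turn(tool) [-0.003 -0.001  0.218] shift in present axes [-0.2805 -0.0403 -0.0406] in target axes [-0.2826  0.0213 -0.0405]
```

drive_tool --increments '[[[0,0,0.109,0,0,-0.02,0.0],[0,0,0.109,0,0,-0.02,0.0],[0,0,0,-0.03,0.002,0,0.0],[0,0,0,-0.045,0.002,0,0.0],[0,0,0,-0.045,0.002,0,0.0]]]'

```text
clock: 14.05
ee_pos: [0.363, -0.1472, 0.1579]
orientation: [-2.266, -2.173, 0.001]
ft_force: [1.7, 0.5, -0.9]
opening: 0.126
finger_force: 30.0
```

drive_tool --increments '[[[0,0,0,-0.045,0.002,0,0.0],[0,0,0,-0.045,0.002,0,0.0],[0,0,0,-0.045,0.002,0,0.0],[0,0,0,-0.025,0,0,0.0],[0,0,0,0,0,0,0.0]]]'

```text
clock: 14.55
ee_pos: [0.3622, -0.3087, 0.1575]
orientation: [-2.271, -2.168, 0.001]
ft_force: [1.1, 1.0, -1.9]
opening: 0.129
finger_force: 30.0
```

```bash
python3 go.py .480 -.3105 .158 87.5; python3 - <<'E'
from h import *
d=capture("wrist");t=capture("top");e=capture("scene")
for c,D in (("wrist",d),("top",t),("scene",e)):
  for n,z in (("hook_seat",.174),("hook_stand",0),("blue_handle",.205),("blue_carrier",.157)):
    for p in pinpoint(c,n)[:1]: print(c,n,np.round(p["point"],1),round(p["confidence"],2),np.round(at_z(D,p["point"],z),4))
im=np.zeros((600,800,3),np.uint8)
a=cv2.resize(d["color"],(400,300));im[:300,:400]=a
im[:300,400:]=cv2.resize(t["color"][130:230,300:433],(400,300),interpolation=cv2.INTER_CUBIC)
im[300:,:]=cv2.resize(e["color"][190:334,260:452],(800,600),interpolation=cv2.INTER_CUBIC)[100:400]
cv2.imwrite("pics/c7.png",im[:,:,::-1])
E
```

```text
t 14.55 pos [ 0.3622 -0.3087  0.1575] F [ 1.1  1.  -1.9] open 0.129 j [-0.71  0.15  1.97 -0.    1.03 -0.66]
turn(tool) [-0.002 -0.001 -0.003] shift in present axes [ 0.0037  0.1177 -0.0007] in target axes [ 0.0033  0.1177 -0.0005]
wrist hook_seat [223.8 452.4] 0.64 [ 0.4823 -0.3108  0.174 ]
wrist hook_stand [165.2 403.3] 0.73 [ 0.5274 -0.3133  0.    ]
wrist blue_handle [248.1 255.7] 0.83 [ 0.3644 -0.3064  0.205 ]
wrist blue_carrier [213.2 252.5] 0.72 [ 0.3625 -0.3048  0.157 ]
top hook_seat [185.4 384.1] 0.82 [ 0.4756 -0.3152  0.174 ]
top hook_stand [174.7 363.9] 0.71 [ 0.5264 -0.3041  0.    ]
top blue_handle [231.6 387.1] 0.66 [ 0.3582 -0.3074  0.205 ]
top blue_carrier [229.6 378.8] 0.93 [ 0.364  -0.2993  0.157 ]
scene hook_seat [224.3 350.5] 0.93 [ 0.4886 -0.3083  0.174 ]
scene hook_stand [280.5 353.6] 0.82 [ 0.5172 -0.3173  0.    ]
scene blue_handle [232.1 310.2] 0.9 [ 0.3582 -0.3007  0.205 ]
scene blue_carrier [251.7 311.6] 0.86 [ 0.3602 -0.3066  0.157 ]
```

View pics/c7.png

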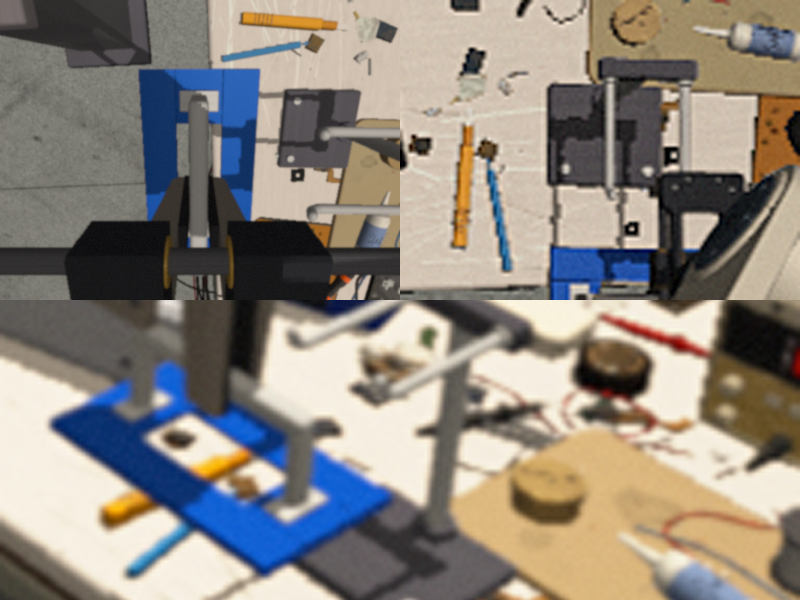

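The views show the carrier level in the grip in front of the stand, with the bar above prong height and the tray below the prongs. Bringing it in level.

drive_tool --increments '[[[0,0,0,0,0.014,0,0.0],[0,0,0,0,0.014,0,0.0],[0,0,0,0,0.014,0,0.0],[0,0,0,0,0.014,0,0.0],[0,0,0,0,0,0,0.0]]]'

```text
clock: 15.8
ee_pos: [0.4221, -0.3097, 0.1582]
orientation: [2.268, 2.173, 0.001]
ft_force: [-0.7, 0.0, -2.4]
opening: 0.125
finger_force: 30.0
```

```bash
python3 go.py .481 -.313 .158 87.5; python3 - <<'E'
from h import *
s=get_state();T=capture("wrist"),capture("scene")
e=T[1]
a=cv2.resize(e["color"][190:310,280:400],(600,600),interpolation=cv2.INTER_CUBIC)[50:500]
b=cv2.resize(T[0]["color"][:,330:],(182,384))
im=np.zeros((450,790,3),np.uint8);im[:,:600]=a;im[:384,605:787]=b
cv2.imwrite("pics/c8.png",im[:,:,::-1])
E
```

```text
t 15.8 pos [ 0.4221 -0.3097  0.1582] F [-0.7  0.  -2.4] open 0.125 j [-0.64  0.22  1.87  0.    1.05 -0.59]
turn(tool) [0.001 0.    0.001] shift in present axes [-0.0008  0.059   0.0002] in target axes [-0.0007  0.059   0.0002]
```

View pics/c8.png

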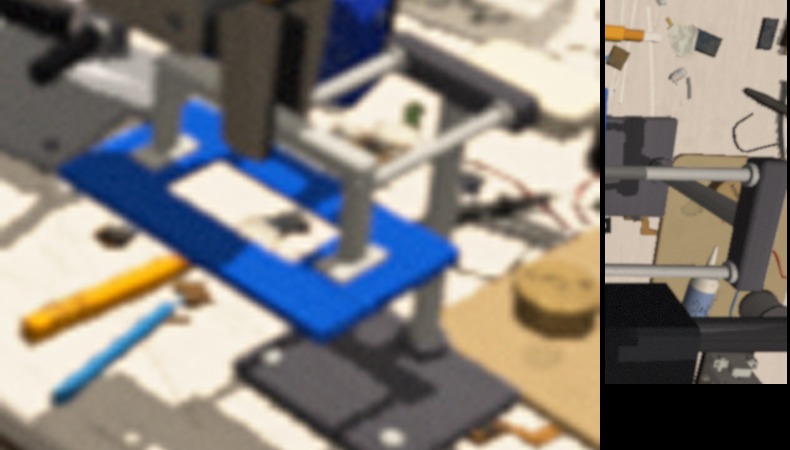

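```bash
python3 - <<'E'
from h import *
e=capture("scene");w=capture("wrist");a=np.radians(-2.5);c,s=np.cos(a),np.sin(a)
W=lambda x,y,z:[.525+c*x-s*y,-.312+s*x+c*y,z]
def pr(n,p):
    q=proj(e,p);r=proj(w,p);print(n,"c8 crop",((q[1]-280)*5).round(),((q[0]-190)*5-50).round(),"wrist part",(605+r[1]-330).round(),r[0].round())
pr("near tip",W(-.080,-.032,.186));pr("near bend",W(-.066,-.032,.170));pr("near root",W(.026,-.032,.170));pr("far root",W(.026,.032,.170))
B=lambda x,y,z:[.4221+c*x-s*y,-.3075+s*x+c*y,z]
pr("bar end top",B(-.006,-.061,.2107));pr("bar end bot",B(-.006,-.061,.1987));pr("tray front corner",B(-.046,-.08,.157));pr("tray back corner",B(.046,-.08,.157))
E
```

```text
near tip c8 crop 350.0 164.0 wrist part 570.0 284.0
near bend c8 crop 367.0 183.0 wrist part 589.0 270.0
near root c8 crop 497.0 114.0 wrist part 733.0 270.0
far root c8 crop 389.0 60.0 wrist part 751.0 173.0
bar end top c8 crop 363.0 168.0 wrist part 521.0 355.0
bar end bot c8 crop 360.0 192.0 wrist part 521.0 339.0
tray front corner c8 crop 321.0 332.0 wrist part 467.0 320.0
tray back corner c8 crop 464.0 249.0 wrist part 595.0 321.0
```

The model and the picture agree to 1–2 mm on the tray corners and prong lines, so I'm continuing in.

drive_tool --increments '[[[0,0,0,0,0.012,0,0.0],[0,0,0,0,0.012,0,0.0],[0,0,0,0,0.012,0,0.0],[0,0,0,0,0,0,0.0]]]'

```text
clock: 16.4
ee_pos: [0.4578, -0.3113, 0.1583]
orientation: [2.268, 2.172, 0.001]
ft_force: [-0.6, 0.2, -1.9]
opening: 0.124
finger_force: 30.0
```

drive_tool --increments '[[[0,0,0,0,0.012,0,0.0],[0,0,0,0,0.011,0,0.0],[0,0,0,0,0,0.01,0.0],[0,0,0,0,0,0.01,0.0],[0,0,0,0,0,0,0.0]]]'

```text
clock: 16.9
ee_pos: [0.4771, -0.3112, 0.1361]
orientation: [-2.267, -2.17, 0.001]
ft_force: [0.4, -0.1, -2.1]
opening: 0.125
finger_force: 30.0
```

drive_tool --increments '[[[0,0,0,0,0,0.003,0.0],[0,0,0,0,0,0,0.0]]]'

```text
clock: 17.1
ee_pos: [0.4783, -0.312, 0.1349]
orientation: [-2.27, -2.171, 0.0]
ft_force: [-0.2, -0.3, -1.6]
opening: 0.124
finger_force: 30.0
```

drive_tool --increments '[[[0,0,0,0,0,0.002,0.0],[0,0,0,0,0,0,0.0]]]'

```text
clock: 17.3
ee_pos: [0.4786, -0.3122, 0.1333]
orientation: [2.27, 2.172, 0.0]
ft_force: [-0.5, 0.0, -1.7]
opening: 0.123
finger_force: 30.0
```

drive_tool --increments '[[[0,0,0,0,0,0.002,0.0],[0,0,0,0,0,0,0.0]]]'

```text
clock: 17.5
ee_pos: [0.4789, -0.3124, 0.1325]
orientation: [2.269, 2.171, 0.0]
ft_force: [-2.6, 1.5, 8.2]
opening: 0.129
finger_force: 30.0
```

drive_tool --increments '[[[0,0,0,0,0,0.001,0.0],[0,0,0,0,0,0,0.0]]]'

```text
clock: 17.7
ee_pos: [0.479, -0.3124, 0.1324]
orientation: [2.269, 2.171, 0.0]
ft_force: [-6.0, 4.0, 16.7]
opening: 0.122
finger_force: 30.0
```

Seated: the bar is resting on the prongs at the expected height. Releasing.

drive_tool --increments '[[[0,0,0,0,0,-0.001,0.02],[0,0,0,0,0,0,0.035],[0,0,0,0,0,0,0.035],[0,0,0,0,0,0,0.035],[0,0,0,0,0,-0.015,0.035]]]'

```text
clock: 18.2
ee_pos: [0.4775, -0.3113, 0.1446]
orientation: [-2.267, -2.17, 0.001]
ft_force: [-0.8, -0.4, -0.5]
opening: 0.381
finger_force: 0.0
```

drive_tool --increments '[[[0,0,0,0,0,-0.03,0.035],[0,0,0,0,0,-0.045,0.035],[0,0,0,0,0,-0.045,0.035],[0,0,0,0,-0.04,-0.02,0.035],[0,0,0,0,-0.04,0,0.035]]]'

```text
clock: 18.7
ee_pos: [0.3998, -0.3095, 0.2894]
orientation: [2.264, 2.17, 0.001]
ft_force: [-0.1, -0.7, -0.8]
opening: 0.382
finger_force: 0.0
```

drive_tool --increments '[[[0,0,0,0,-0.03,0,0.035],[0,0,0,0,-0.03,0,0.035],[0,0,0,0,0,0,0.035],[0,0,0,0,0,0,0.035],[0,0,0,0,0,0,0.035]]]'

```text
clock: 19.2
ee_pos: [0.3397, -0.3062, 0.2863]
orientation: [2.269, 2.172, 0.0]
ft_force: [1.1, 0.2, 0.6]
opening: 0.373
finger_force: 0.0
```

```bash
python3 - <<'E'
from h import *
d,t,e=capture("wrist"),capture("top"),capture("scene")
print(get_state()["ft_force"].round(1))
for n,z in (("blue_handle",.18),("phone_chassis",.1),("tool_cup",0)):
    for p in pinpoint("top",n)[:1]: print(n,round(p["confidence"],2),np.round(at_z(t,p["point"],z),4))
im=np.zeros((600,800,3),np.uint8)
im[:300,:400]=cv2.resize(d["color"],(400,300))
im[:300,400:]=cv2.resize(t["color"][110:225,210:363],(400,300),interpolation=cv2.INTER_CUBIC)
im[300:,:]=cv2.resize(e["color"][160:280,190:390],(500,300),interpolation=cv2.INTER_CUBIC).repeat(1,0)[:, :500] if False else cv2.resize(e["color"][175:265,195:435],(800,300),interpolation=cv2.INTER_CUBIC)
cv2.imwrite("pics/c9.png",im[:,:,::-1])
E
```

```text
[-0.9 -0.2 -0.3]
blue_handle 0.58 [ 0.4763 -0.3124  0.18  ]
phone_chassis 0.79 [0.5725 0.024  0.1   ]
tool_cup 0.61 [0.5018 0.2892 0.    ]
```

View pics/c9.png

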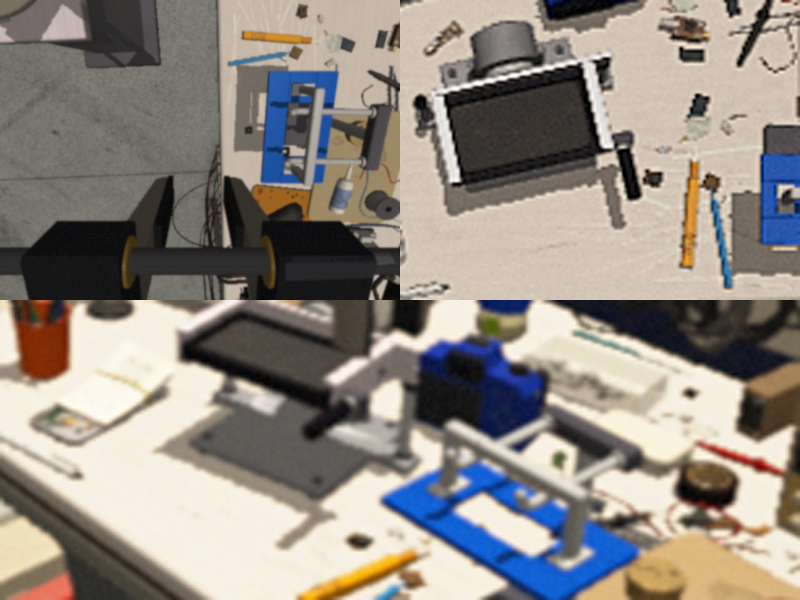

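The blue carrier hangs level across both prongs. The chassis lies face down in the black carrier in the drum, with the drum on its other stop, and the cup and phone haven't moved.

```bash
python3 -c "
from workcell import *
print(hand_in())"
```

```text
the job is handed in; nothing more can be done
None
```

I turned the drum half over onto its other stop, hung the blue carrier by its handle over both prongs, left the chassis face down in the black carrier in the drum without touching the cup or phone, and handed the job in at about 19 s.

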